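# Park and bolt the rolling pin

## Robot

A 6-joint arm with a two-finger parallel gripper is mounted at the origin on the work surface. World frame = base frame: x ahead of the robot, y to its left, z up, the work surface at z = 0. Lengths are in mm, angles in rad, forces in N, time in s.
With the tool pointing down it reaches from about 400 to 925 mm from the base axis. Payload 12.5 kg.
Tool frame: the origin (TCP) lies midway between the tips of the shut fingers; the grasp point (between the pads) lies 19 mm behind it; z points along the fingers, y is the line along which they close (so a half turn about z gives the same grasp; the last joint's range is limited). The gripper opens to 95 mm and grips with 3 to 60 N. Pads are 20 mm wide; open, the fingers measure 119 mm over their backs; the gripper's body (75 mm by 180 mm) begins 59 mm behind the grasp point.
Start: joints at [1.077, 0.491, 1.559, -0, 1.092, -0.106], TCP at [236.331, 578.614, 214.661] pointing down, gripper open.
Joint ranges: [-3.1, 3.1], [-0.84, 2.19], [0.05, 2.79], [-1.13, 4.28], [0.06, 2.93], [-2.69, 2.69]. Speed limits (rad/s): [2.22, 2.22, 2.79, 3.14, 3.14, 3.14].

## Interface

Orientations are given as [roll, pitch, yaw] about the fixed x, y, z axes, in that order (R = Rz(yaw) Ry(pitch) Rx(roll)).
In Python, from cell import state, read_camera, camera_info, env gives the robot as it stands.
- The arm moves only by the tool move_arm, never from a script. Its argument "commands" is a list of rows, each a list of 3 entries, a list of its own where there are three numbers: the shift along the world's x, y, z in cm, then the turn, a rotation vector about the world's x, y, z in degrees, then the opening, from 0 (shut) to 1 (fully open). A call has 1 to 10 rows; each row shifts and turns the commanded pose from where the row before left it; what a row does not reach is not made up. A row lasts 1/10 s, in which the tool goes at most 50 mm and 8.59 degrees, less where a joint would pass 70% of its speed; a pose out of reach is approached as far as the arm can. A call with a gripper value outside its range is refused whole. The fingers move at their own pace and stop on an object; the grip force is fixed at half the most. Time passes only in rows, so rows that do not move let the fingers close. It gives the time, the measured TCP pose, the force, the opening and the grip force at its end, in the units of the state.
- state(): the state, without advancing time (a new reading comes with each control period).
- read_camera(name): name is "side" or "top"; returns the picture (384x512x3 uint8, blue, green, red); there is no depth.
- camera_info(name): a dict with "K" (3x3 intrinsics, pixels), "cam_to_world" (4x4, takes a point from camera to world coordinates). Camera axes: x right, y down, z forward; pixel columns grow to the right and rows downward; lengths in mm; the calibration is good to about 2 mm. A picture is of the moment at which its call begins. camera_info takes no time and is no camera call.
- env.job_done(): hands the job in; it is judged then, once.
The state is a dict: "t": time; "joints": joint angles; "qvel": joint speeds; "tau": joint torques, N m; "eef_pos": TCP position; "tcp_rot": TCP orientation; "ft_force": force on the tool from outside, world axes, zero at the start; "moment": the same for the moment, N m; "opening": opening from 0.0 (shut) to 1.0 (fully open); "grip_force": force on a finger pad.
Only numpy, scipy, OpenCV 4.12 (cv2) and the standard library are available. Lean on these libraries where they do the work, as an engineer would, in place of code of your own. Each camera call takes 0.05 s, during which the arm holds its last target. There are 200 camera calls.

## Task

The trolley is about to be wheeled away: with the fingertips, roll the dark wooden rolling pin across the tray, without lifting it or squeezing it hard, until it rests along the red line with its middle over the red band and its ends within the band's ends. Only then push the bolt's black knob fully home so that the pin cannot roll back. Leave the dabbas and the other things where they are.

Things in the scene. Friction and masses are not known exactly. Their poses are not given: they have to be found in the camera images.
- tray: Fixed pale wooden tray, 295 (x) by 460 mm (y), flat floor 18 mm above the trolley top. Origin on the trolley top, mid-lane; x points from the pin's start to the red line (away from the robot), y left, z up. Rims 12 mm above the floor at y = -234, 214 mm; far fence 16 mm high, face at x = 115 mm, 40 mm past the line, so it does not stop the pin on it. Dabbas (63 mm wide, 62 high) at y = 168 mm.
- line (a point): Middle of the red line, on the tray's floor: a flat painted red band 20 mm wide (tray x) and 250 mm long (tray y), too thin to feel. It lies at x = 75, y = 0 mm in the tray's frame, and its axes are those of the tray. The pin on it hides its middle, but the ends of the band stay in sight.
- pin: Loose straight rolling pin of dark wood, 40 mm thick, 180 mm long, about 0.17 kg, a pale ring near each end. Origin at its centre, 20 mm above the tray's floor; its y axis runs along the pin, x and z turn as it rolls. It starts 150 to 185 mm short of the line (on the robot's side), up to 0.07 rad askew. Pushed from behind it rolls, and rolls on a few mm after a slow push, 1 to 2 cm after a brisk one.
- bolt (a joint): Travel of the brass sliding bolt (m): 0 drawn back, 0.070 fully home at its stop; starts at 0 to 0.008. It slides along tray +y (leftwards) at tray x = 29 mm, 46 mm on the robot's side of the line's middle, with about 1.5 N of friction, and stays where left. Drawn back, its tip is at tray y = -125 mm, right of the pin's end; home, at -55 mm, behind the parked pin.
- bolt_knob (a point): Centre of the top of the bolt's upright round black knob, 16 mm in diameter, top 50 mm above the tray's floor. It rises 34 mm above the brass bar (12 mm wide, top 16 mm above the floor), which runs 20 mm to the right of it (tray -y) and 60 mm to the left. In the tray's frame it stands at x = 29 mm, y = -185 mm plus the bolt's travel.
Things that resemble listed ones, but are neither listed nor needed, are in the scene too. Of the things that look like the pin, the middle-sized one is meant.

How it is judged:
By the outcome, as a careful person would: the job done as asked, in the order asked, and still so for the second after the job is handed in, with the robot touching nothing.
It also fails if it takes over 59 s, if anything falls off the work surface, if the arm or the gripper's body presses on something with over 40 N, if the wrist force passes 120 N, or if a joint passes its speed limit or range.

## Working session

There is one attempt and no reset: what is moved stays moved. The work goes in short steps, Python scripts to look and compute and a tool call to move; the robot and the scene stay as the last step left them, time stands still between calls to the robot, and variables do not carry over. Pictures are saved under pics/ and viewed, at most 10 in all, crops included, and the job is handed in when it is done.

Besides the shell and the picture viewer there is one more tool, called after "Call:" as name(argument=value, ...) on one line, values as JSON. move_arm: Moves the arm, as the interface text tells. Its arguments: {"type":"object","properties":{"commands":{"type":"array"}},"required":["commands"]}

```bash
mkdir -p pics
cat > h.py <<'E'
import numpy as np,cv2
from cell import state, read_camera, camera_info, env
def px2w(name,uv,z):
    c=camera_info(name);K=np.array(c["K"]);T=np.array(c["cam_to_world"])
    d=T[:3,:3]@np.linalg.solve(K,[uv[0],uv[1],1]);o=T[:3,3]
    return o+d*(z-o[2])/d[2]
def w2px(name,p):
    c=camera_info(name);K=np.array(c["K"]);T=np.array(c["cam_to_world"])
    q=K@(T[:3,:3].T@(np.array(p)-T[:3,3]));return q[:2]/q[2]
E
python3 - <<'E'
from h import *
for n in("top","side"):
    cv2.imwrite(f"pics/{n}0.png",read_camera(n)); print(n,camera_info(n))
print(state())
E
```

```text
top {'K': array([[392.83101922,   0.        , 262.93674199],
       [  0.        , 392.83101922, 188.57630185],
       [  0.        ,   0.        ,   1.        ]]), 'cam_to_world': array([[-3.14651362e-02, -9.96786207e-01,  7.36695555e-02,
         3.57942354e+02],
       [-9.99504608e-01,  3.14307864e-02, -1.62583115e-03,
         1.03217743e+02],
       [-6.94885993e-04, -7.36842172e-02, -9.97281381e-01,
         1.12636759e+03],
       [ 0.00000000e+00,  0.00000000e+00,  0.00000000e+00,
         1.00000000e+00]])}
side {'K': array([[395.40170034,   0.        , 259.54817988],
       [  0.        , 395.40170034, 194.21279777],
       [  0.        ,   0.        ,   1.        ]]), 'cam_to_world': array([[ 9.79639515e-01, -1.53037496e-01,  1.29945935e-01,
         2.97475299e+02],
       [-2.00459514e-01, -7.09949663e-01,  6.75120329e-01,
        -6.89132681e+02],
       [-1.10636514e-02, -6.87423451e-01, -7.26172566e-01,
         9.40999437e+02],
       [ 0.00000000e+00,  0.00000000e+00,  0.00000000e+00,
         1.00000000e+00]])}
{'t': 0.1, 'joints': array([ 1.07741605e+00,  4.91523799e-01,  1.55938655e+00,  3.53719188e-05,
        1.09165361e+00, -1.05598950e-01]), 'qvel': array([ 0.00038067, -0.00161644, -0.00176963,  0.00083879, -0.00057644,
       -0.00035103]), 'tau': array([ 2.77143285e-03, -6.13628626e+01, -2.58608544e+01,  6.94000069e-02,
        4.69288719e-02, -2.22854294e-05]), 'eef_pos': array([236.20981719, 578.42892799, 214.10561186]), 'tcp_rot': array([-3.14063007e+00, -1.33576364e-04,  2.75379494e+00]), 'ft_force': array([0.56885015, 0.38160175, 0.06677297]), 'moment': array([ 0.00776877, -0.03700369, -0.00121727]), 'grip_force': 0.0, 'opening': 1.0031452651565291}
```

View pics/top0.png

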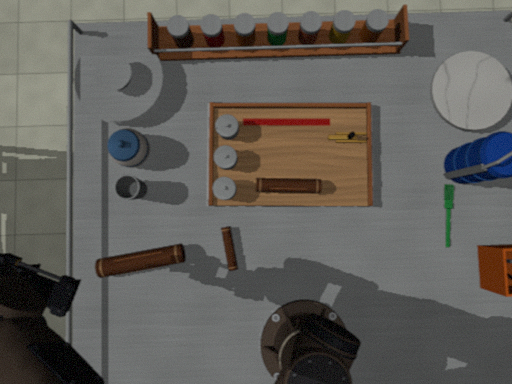

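View pics/side0.png

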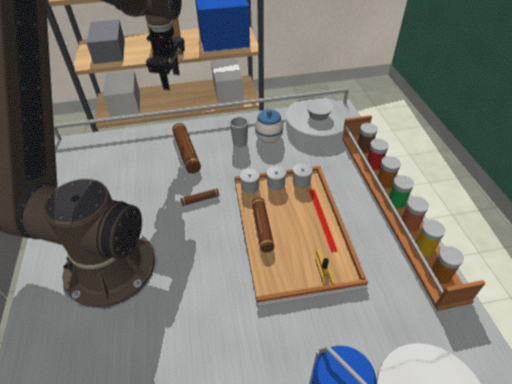

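Pins in the top view: a large one at (140,260), a small one at (229,248), and one on the tray at (288,186). The one on the tray is middle-sized, so it is the one meant. I'll confirm it in a crop.

Run:
```python
from h import *
im=read_camera("top")
cv2.imwrite("pics/crop1.png",cv2.resize(im[95:215,203:378],(787,540),interpolation=cv2.INTER_CUBIC))
hsv=cv2.cvtColor(im,cv2.COLOR_BGR2HSV)
m=((hsv[...,0]<4)|(hsv[...,0]>176))&(hsv[...,1]>200)&(hsv[...,2]>90)
m[:112]=0;m[132:]=0;m[:,:235]=0;m[:,340:]=0
ys,xs=np.nonzero(m);print(len(xs),xs.min(),xs.max(),ys.min(),ys.max())
r=cv2.minAreaRect(np.c_[xs,ys].astype(np.float32));print(r)
b=cv2.boxPoints(r)
P=np.array([px2w("top",p,18)[:2] for p in b]);print(P.round(1),P.mean(0))
```

```text
356 244 328 119 124
((286.0, 121.5), (83.99998474121094, 4.999999046325684), 0.0)
[[626.9 149.8]
 [641.4 149.4]
 [633.8 -91.3]
 [619.3 -90.6]] [630.35503053  29.30783645]
```

View pics/crop1.png

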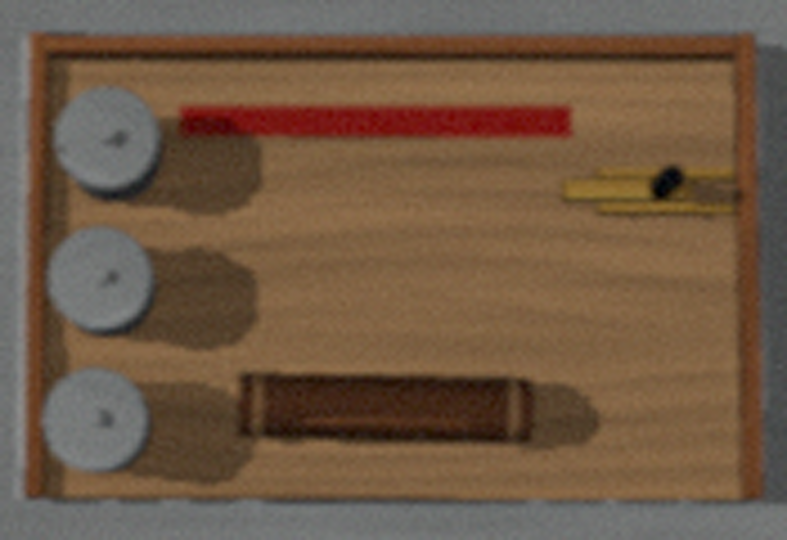

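The crop shows the tray pin: it is dark, has two pale rings, and its corners are at about (245,374), (530,381), (527,441) and (240,435). The band runs crop x 181–571, y 107–137, and the knob top is near (667,180). The pin is middle-sized, so it is confirmed.

```bash
cat >> h.py <<'E'
def crop(u,o=(203,95),s=4.5): return ((u[0]+.5)/s-.5+o[0],(u[1]+.5)/s-.5+o[1])
def tray(p):
    d=np.asarray(p)[:2]-O; return np.array([d@X,d@Y])
B=[px2w("top",crop(u),18)[:2] for u in((181,107.5),(181,137),(571,107),(571,136))]
Lc=np.mean(B,axis=0); yv=(B[0]+B[1]-B[2]-B[3]); Y=yv/np.linalg.norm(yv); X=np.array([Y[1],-Y[0]]); O=Lc-75*X
E
python3 - <<'E'
from h import *
print("line",Lc,"Y",Y,"O",O)
L=px2w("top",crop((242,404.5)),38);R=px2w("top",crop((529,411)),38)
print("pin",tray(L),tray(R),"len",np.linalg.norm(L-R),(L+R)/2)
print("knob",tray(px2w("top",crop((667,180)),66)))
for a in((-125,-5),(-60,0),(45,0),(29,-185)): print(a,O+a[0]*X+a[1]*Y)
print(w2px("side",[*Lc,18]))
E
```

```text
line [629.7768518   28.84935668] Y [0.02968565 0.99955928] O [554.80990551  31.0757806 ]
pin [-107.10947758   85.06383311] [-111.46389843  -92.18826912] len 177.3055800785987 [445.46563514  30.75937914  38.        ]
knob [  26.9256412  -173.70708601]
(-125, -5) [429.71656676  29.78869071]
(-60, 0) [494.83634847  32.85691973]
(45, 0) [599.79007328  29.73992625]
(29, -185) [ 578.30527907 -154.70357084]
[322.85045732 218.60219751]
```

Call:
move_arm(commands=[[[1.0,-2.7,0],[0,0,1.03],1],[[1.0,-2.7,0],[0,0,1.03],1],[[1.0,-2.7,0],[0,0,1.03],1],[[1.0,-2.7,0],[0,0,1.03],1],[[1.0,-2.7,0],[0,0,1.03],1],[[1.0,-2.7,0],[0,0,1.03],1],[[1.0,-2.7,0],[0,0,1.03],1],[[1.0,-2.7,0],[0,0,1.03],1],[[1.0,-2.7,0],[0,0,1.03],1],[[1.0,-2.7,0],[0,0,1.03],1]])

```text
t: 1.15
eef_pos: [336.5, 307.5, 214.6]
tcp_rot: [-3.142, -0.0, 2.934]
ft_force: [1.2, -0.7, -1.4]
opening: 1.0
grip_force: 0.0
```

Call:
move_arm(commands=[[[0.7,-2.7,0],[0,0,1.03],1],[[0.7,-2.7,0],[0,0,1.03],1],[[0.7,-2.7,0],[0,0,1.03],1],[[0.7,-2.7,0],[0,0,1.03],1],[[0.7,-2.7,0],[0,0,1.03],1],[[0.7,-2.7,0],[0,0,1.03],1],[[0.7,-2.7,0],[0,0,1.03],1],[[0.7,-2.7,0],[0,0,1.03],1],[[0.7,-2.7,0],[0,0,1.03],1],[[0.7,-2.7,0],[0,0,1.03],1]])

```text
t: 2.15
eef_pos: [406.4, 37.5, 214.7]
tcp_rot: [3.141, -0.0, 3.114]
ft_force: [0.6, 0.2, -0.7]
opening: 1.0
grip_force: 0.0
```

Call:
move_arm(commands=[[[0,0,0],[0,0,0],1],[[0,0,0],[0,0,0],1]])

```text
t: 2.35
eef_pos: [406.2, 38.4, 214.5]
tcp_rot: [3.141, -0.0, 3.111]
ft_force: [-0.3, 0.3, 0.5]
opening: 1.005
grip_force: 0.0
```

Call:
move_arm(commands=[[[0.3,-0.4,-2.5],[0,0,0],1],[[0,0,-2.5],[0,0,0],1],[[0,0,-2.5],[0,0,0],1],[[0,0,-2.5],[0,0,0],1],[[0,0,-2.0],[0,0,0],1],[[0,0,0],[0,0,0],1]])

```text
t: 2.95
eef_pos: [408.0, 35.6, 93.0]
tcp_rot: [3.141, -0.004, 3.114]
ft_force: [-0.3, -1.0, -0.3]
opening: 1.003
grip_force: 0.0
```

Run:
```python
from h import *
im=read_camera("side")
cv2.imwrite("pics/crop2.png",cv2.resize(im[150:310,190:390],(800,640))[:600])
s=state();print(s["eef_pos"],tray(s["eef_pos"]),s["joints"])
```

```text
[408.6722198   35.43423527  94.19777276] [-1.46202664e+02  1.83413067e-02] [-7.49649629e-02  3.95291268e-01  2.19222127e+00  2.93296834e-04
  5.56630246e-01 -1.61865760e+00]
```

View pics/crop2.png

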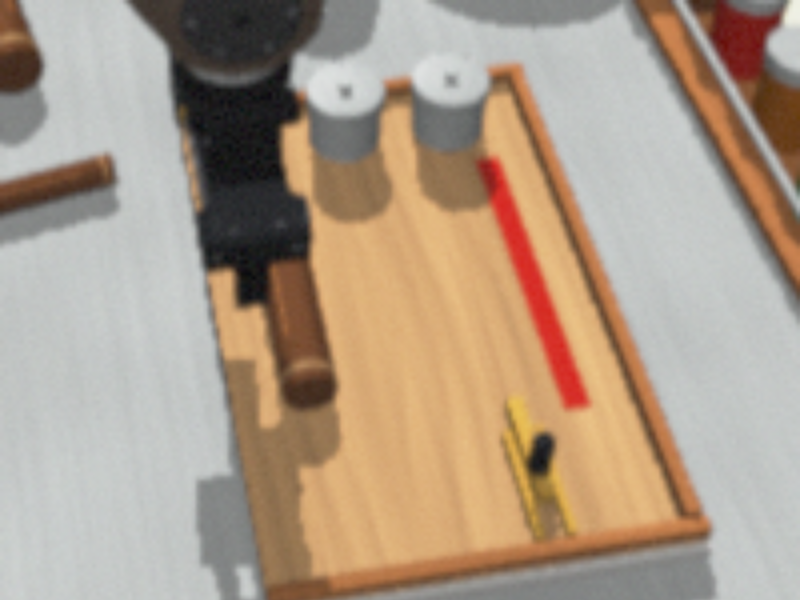

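The side crop shows the open fingers behind the pin: finger at (250,285), pin end at (308,380), red band clear, bolt knob at (541,450). I'll lower to just above rim height.

Call:
move_arm(commands=[[[0,0,-1.5],[0,0,0],1],[[0,0,-1.5],[0,0,0],1],[[0,0,-1.5],[0,0,0],1],[[0,0,-1.0],[0,0,0],1],[[0,0,-0.3],[0,0,0],1],[[0,0,0],[0,0,0],1],[[0,0,0],[0,0,0],1]])

```text
t: 3.7
eef_pos: [409.6, 34.7, 37.2]
tcp_rot: [3.142, 0.001, 3.113]
ft_force: [-0.3, -0.5, 0.3]
opening: 1.002
grip_force: 0.0
```

Call:
move_arm(commands=[[[0.2,-0.006,0],[0,0,0],1],[[0.2,-0.006,0],[0,0,0],1],[[0.2,-0.006,0],[0,0,0],1],[[0.2,-0.006,0],[0,0,0],1],[[0.2,-0.006,0],[0,0,0],1],[[0.2,-0.006,-0.1],[0,0,0],1],[[0.3,-0.009,-0.1],[0,0,0],1],[[0.3,-0.009,-0.1],[0,0,0],1],[[0.3,-0.009,-0.1],[0,0,0],1],[[0.3,-0.009,-0.1],[0,0,0],1]])

```text
t: 4.7
eef_pos: [433.6, 33.9, 31.5]
tcp_rot: [3.142, -0.0, 3.113]
ft_force: [-0.0, -0.2, -0.1]
opening: 0.999
grip_force: 0.1
```

Call:
move_arm(commands=[[[0.3,-0.009,0],[0,0,0],1],[[0.3,-0.009,0],[0,0,0],1],[[0.3,-0.009,0],[0,0,0],1],[[0.3,-0.009,0],[0,0,0],1],[[0.3,-0.009,0],[0,0,0],1],[[0.3,-0.009,0],[0,0,0],1],[[0.3,-0.009,0],[0,0,0],1],[[0.3,-0.009,0],[0,0,0],1],[[0.3,-0.009,0],[0,0,0],1],[[0.3,-0.009,0],[0,0,0],1]])

```text
t: 5.7
eef_pos: [463.6, 33.0, 31.7]
tcp_rot: [3.141, 0.0, 3.113]
ft_force: [-0.6, -0.6, -0.2]
opening: 0.999
grip_force: 0.1
```

Call:
move_arm(commands=[[[0.3,-0.009,0],[0,0,0],1],[[0.3,-0.009,0],[0,0,0],1],[[0.3,-0.009,0],[0,0,0],1],[[0.3,-0.009,0],[0,0,0],1],[[0.3,-0.009,0],[0,0,0],1],[[0.3,-0.009,0],[0,0,0],1],[[0.3,-0.009,0],[0,0,0],1],[[0.3,-0.009,0],[0,0,0],1],[[0.3,-0.009,0],[0,0,0],1],[[0.3,-0.009,0],[0,0,0],1]])

```text
t: 6.7
eef_pos: [493.6, 32.1, 31.6]
tcp_rot: [3.141, -0.0, 3.113]
ft_force: [-0.4, 0.6, -0.6]
opening: 1.003
grip_force: 0.1
```

Call:
move_arm(commands=[[[0.3,-0.009,0],[0,0,0],1],[[0.3,-0.009,0],[0,0,0],1],[[0.3,-0.009,0],[0,0,0],1],[[0.3,-0.009,0],[0,0,0],1],[[0.3,-0.009,0],[0,0,0],1],[[0.3,-0.009,0],[0,0,0],1],[[0.3,-0.009,0],[0,0,0],1],[[0.3,-0.009,0],[0,0,0],1],[[0.2,-0.006,0],[0,0,0],1],[[0.1,-0.003,0],[0,0,0],1]])

```text
t: 7.7
eef_pos: [520.5, 31.3, 31.6]
tcp_rot: [3.141, 0.0, 3.113]
ft_force: [0.2, -0.3, -0.2]
opening: 0.999
grip_force: 0.0
```

Call:
move_arm(commands=[[[0,0,0],[0,0,0],1],[[0,0,0],[0,0,0],1],[[0,0,0],[0,0,0],1],[[0,0,0],[0,0,0],1],[[0,0,0],[0,0,0],1]])

```text
t: 8.2
eef_pos: [520.3, 31.3, 31.7]
tcp_rot: [3.141, 0.0, 3.113]
ft_force: [0.3, 0.3, 1.3]
opening: 1.004
grip_force: 0.0
```

Run:
```python
from h import *
a=read_camera("side");b=read_camera("top")
A=cv2.resize(a[170:290,240:360],(400,400),interpolation=cv2.INTER_CUBIC)
B=cv2.resize(b[95:215,213:333],(400,400),interpolation=cv2.INTER_CUBIC)
cv2.imwrite("pics/c3.png",np.hstack([A,B]))
s=state();print(s["eef_pos"],tray(s["eef_pos"]))
```

```text
[520.29040684  31.29701573  31.65659637] [-34.51085287  -0.80359621]
```

View pics/c3.png

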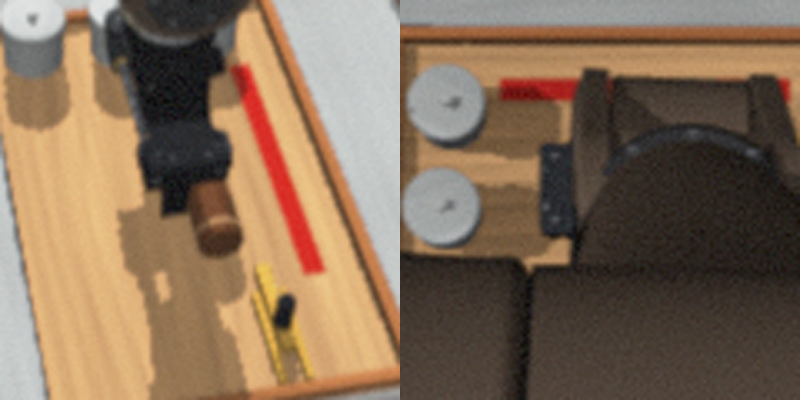

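The side crop shows the pin's right end face centred at about (218,240), with the fingers at its back at (175,200). The band ends near (313,272). The top view is blocked by the arm.

Run:
```python
from h import *
f=lambda u:((u[0]+.5)/3.3333-.5+240,(u[1]+.5)/3.3333-.5+170)
print("end",tray(px2w("side",f((219,241)),38)))
for u in ((300,275),(325,269),(235,68),(250,66)): print(u,tray(px2w("side",f(u),18)))
```

```text
end [ -4.04167945 -89.5258787 ]
(300, 275) [  59.46125872 -122.12094418]
(325, 269) [  82.05870606 -119.97853461]
(235, 68) [ 68.23327209 123.62059036]
(250, 66) [ 83.26221699 123.59508644]
```

Call:
move_arm(commands=[[[0.1,-0.003,0],[0,0,0],1],[[0.2,-0.006,0],[0,0,0],1],[[0.3,-0.009,0],[0,0,0],1],[[0.3,-0.009,0],[0,0,0],1],[[0.3,-0.009,0],[0,0,0],1],[[0.3,-0.009,0],[0,0,0],1],[[0.3,-0.009,0],[0,0,0],1],[[0.3,-0.009,0],[0,0,0],1],[[0.3,-0.009,0],[0,0,0],1],[[0.3,-0.009,0],[0,0,0],1]])

```text
t: 9.3
eef_pos: [547.6, 30.5, 31.7]
tcp_rot: [3.141, 0.0, 3.113]
ft_force: [-0.5, -0.4, -0.2]
opening: 0.999
grip_force: 0.1
```

Call:
move_arm(commands=[[[0.3,-0.009,0],[0,0,0],1],[[0.3,-0.009,0],[0,0,0],1],[[0.3,-0.009,0],[0,0,0],1],[[0.3,-0.009,0],[0,0,0],1],[[0.3,-0.009,0],[0,0,0],1],[[0.3,-0.009,0],[0,0,0],1],[[0.3,-0.009,0],[0,0,0],1],[[0.3,-0.009,0],[0,0,0],1],[[0.3,-0.009,0],[0,0,0],1],[[0.3,-0.009,0],[0,0,0],1]])

```text
t: 10.3
eef_pos: [577.6, 29.6, 31.6]
tcp_rot: [3.141, -0.0, 3.113]
ft_force: [0.0, 0.0, 0.7]
opening: 1.0
grip_force: 0.1
```

Call:
move_arm(commands=[[[0.3,-0.009,0],[0,0,0],1],[[0.3,-0.009,0],[0,0,0],1],[[0.2,-0.006,0],[0,0,0],1],[[0.2,-0.006,0],[0,0,0],1],[[0.2,-0.006,0],[0,0,0],1],[[0.2,-0.006,0],[0,0,0],1],[[0.1,-0.003,0],[0,0,0],1],[[0.1,-0.003,0],[0,0,0],1],[[0.1,-0.003,0],[0,0,0],1],[[0,0,0],[0,0,0],1]])

```text
t: 11.3
eef_pos: [594.4, 29.1, 31.7]
tcp_rot: [3.141, 0.0, 3.113]
ft_force: [0.2, -0.5, -0.3]
opening: 1.0
grip_force: 0.0
```

Call:
move_arm(commands=[[[0,0,0],[0,0,0],1],[[0,0,0],[0,0,0],1],[[0,0,0],[0,0,0],1],[[0,0,0],[0,0,0],1],[[0,0,0],[0,0,0],1]])

```text
t: 11.8
eef_pos: [594.3, 29.0, 31.7]
tcp_rot: [3.141, 0.0, 3.113]
ft_force: [-0.0, 0.4, 0.2]
opening: 1.001
grip_force: 0.0
```

Run:
```python
from h import *
a=read_camera("side")
cv2.imwrite("pics/c4.png",cv2.resize(a[170:290,260:380],(600,600),interpolation=cv2.INTER_CUBIC))
s=state();print(s["eef_pos"],tray(s["eef_pos"]))
```

```text
[594.31205114  29.04992859  31.67918261] [39.54487514 -0.85231222]
```

View pics/c4.png

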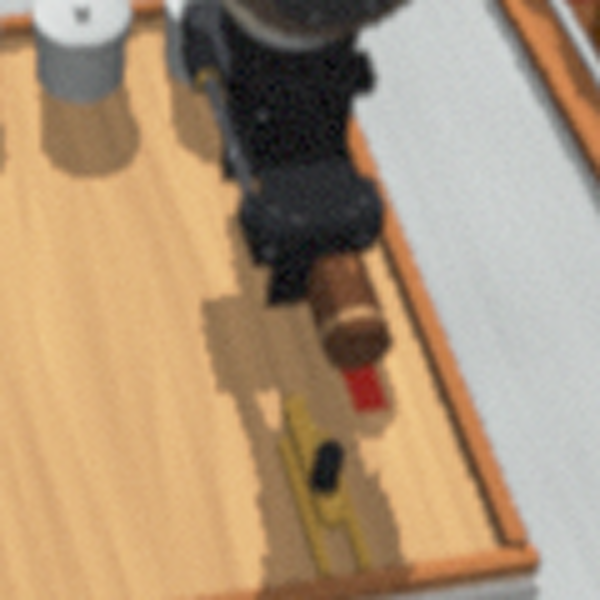

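The pin's right end face is centred at about (357,343), with the band's end showing below it at (350–384, 410). I'll compute the remaining error.

Run:
```python
from h import *
f=lambda u:((u[0]+.5)/5-.5+260,(u[1]+.5)/5-.5+170)
print("end",tray(px2w("side",f((358,343)),38)))
for u in ((357,413),(385,408),(343,370),(376,368)): print(u,tray(px2w("side",f(u),18)))
print("knob",tray(px2w("side",f((330,446)),68)))
```

```text
end [ 71.30896121 -89.8931604 ]
(357, 413) [  63.14163061 -122.96055269]
(385, 408) [  79.65001155 -122.49605641]
(343, 370) [ 64.00452421 -92.80717481]
(376, 368) [ 83.00304465 -94.83307891]
knob [  26.86981379 -173.37064963]
```

Call:
move_arm(commands=[[[-0.5,0.015,0],[0,0,0],1],[[-0.5,0.015,0],[0,0,0],1],[[0,0,1.5],[0,0,0],1],[[0,0,3],[0,0,0],1],[[0,0,3],[0,0,0],1],[[0,0,3],[0,0,0],1],[[0,0,1.5],[0,0,0],0.5],[[0,-2.0,0],[0,0,0],0],[[0,-3.0,0],[0,0,0],0],[[0,-3.0,0],[0,0,0],0]])

```text
t: 12.85
eef_pos: [583.8, -51.2, 151.8]
tcp_rot: [3.142, 0.0, 3.114]
ft_force: [-0.3, 0.3, -0.1]
opening: 0.722
grip_force: 0.0
```

Call:
move_arm(commands=[[[-0.2,-3.0,0],[0,0,0],0],[[-0.2,-3.0,0],[0,0,0],0],[[-0.2,-3.0,0],[0,0,0],0],[[-0.1,-3.0,0],[0,0,0],0],[[0,-1.6,0],[0,0,0],0],[[0,0,0],[0,0,0],0],[[0,0,0],[0,0,0],0]])

```text
t: 13.55
eef_pos: [577.1, -186.0, 151.5]
tcp_rot: [3.141, -0.0, 3.113]
ft_force: [0.1, -0.4, -0.4]
opening: 0.134
grip_force: 0.0
```

Run:
```python
from h import *
b=read_camera("top")
cv2.imwrite("pics/c5.png",cv2.resize(b[95:215,203:363],(800,600),interpolation=cv2.INTER_CUBIC))
s=state();print(s["eef_pos"],tray(s["eef_pos"]),s["opening"])
```

```text
[ 577.18773025 -185.63677412  151.57535521] [  28.80121602 -215.95274569] 0.09302292877943305
```

View pics/c5.png

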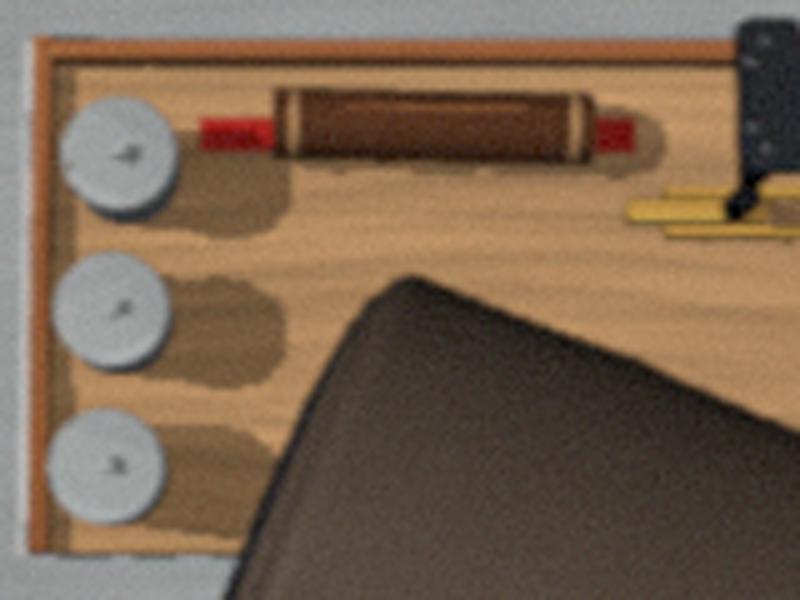

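The pin covers the band, from its left end at (276,124) to its right end at (592,129). Both band ends are visible, at x=200 and x=634.

Run:
```python
from h import *
f=lambda u:crop(u,(203,95),5)
print(tray(px2w("top",f((276,124)),38)),tray(px2w("top",f((592,129)),38)))
print("band",tray(px2w("top",f((200,135)),18)),tray(px2w("top",f((634,134.5)),18)))
```

```text
[76.76569315 80.99030744] [ 73.55899188 -96.84843459]
band [ 75.5126414  124.82017926] [  75.31806875 -123.86861565]
```

The pin is centred at tray (75,-8), about 0.02 rad askew and inside the band's ends. Now the bolt: I'll descend on the right of the knob.

Call:
move_arm(commands=[[[0,0,-2],[0,0,0],0],[[0,0,-2.5],[0,0,0],0],[[0,0,-2.5],[0,0,0],0],[[0,0,-1.5],[0,0,0],0],[[0,0,-1],[0,0,0],0],[[0,0,-0.8],[0,0,0],0],[[0,0,0],[0,0,0],0],[[0,0,0],[0,0,0],0]])

```text
t: 14.4
eef_pos: [577.6, -186.5, 49.1]
tcp_rot: [-3.141, 0.001, 3.114]
ft_force: [-0.7, 0.1, 0.2]
opening: 0.001
grip_force: 0.0
```

Run:
```python
from h import *
b=read_camera("side")
cv2.imwrite("pics/c6.png",cv2.resize(b[190:310,270:390],(600,600),interpolation=cv2.INTER_CUBIC))
s=state();print(s["eef_pos"],tray(s["eef_pos"]),s["opening"])
```

```text
[ 577.70244389 -186.6461235    49.37908506] [  29.34566601 -216.94637061] 0.0076564151293639065
```

View pics/c6.png

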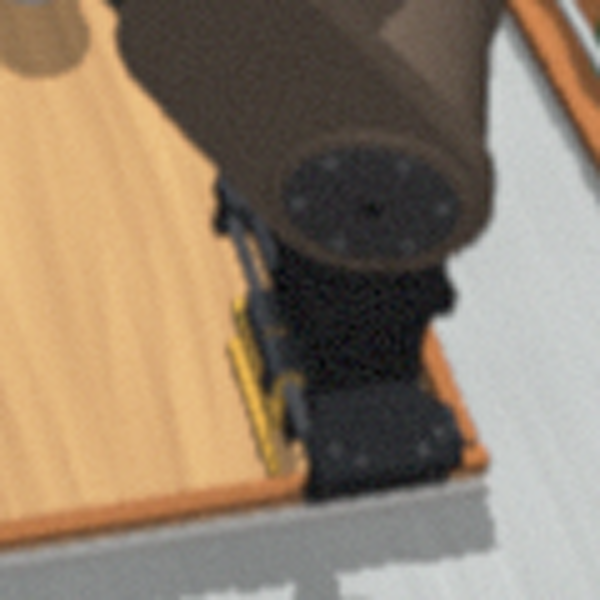

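The gripper sits right of the knob above the bar's end, at (370,440); the knob itself is hidden behind the wrist. I'll push along tray +y and watch the force.

Call:
move_arm(commands=[[[0.009,0.3,0],[0,0,0],0],[[0.012,0.4,0],[0,0,0],0],[[0.012,0.4,0],[0,0,0],0],[[0.012,0.4,0],[0,0,0],0],[[0.012,0.4,0],[0,0,0],0],[[0.012,0.4,0],[0,0,0],0],[[0.012,0.4,0],[0,0,0],0],[[0.012,0.4,0],[0,0,0],0],[[0.012,0.4,0],[0,0,0],0],[[0.012,0.4,0],[0,0,0],0]])

```text
t: 15.45
eef_pos: [578.5, -147.4, 48.7]
tcp_rot: [-3.142, 0.0, 3.113]
ft_force: [-0.2, -2.4, 0.4]
opening: 0.004
grip_force: 0.8
```

Call:
move_arm(commands=[[[0.012,0.4,0],[0,0,0],0],[[0.012,0.4,0],[0,0,0],0],[[0.012,0.4,0],[0,0,0],0],[[0.012,0.4,0],[0,0,0],0],[[0.012,0.4,0],[0,0,0],0],[[0.012,0.4,0],[0,0,0],0],[[0.009,0.3,0],[0,0,0],0],[[0.006,0.2,0],[0,0,0],0]])

```text
t: 16.25
eef_pos: [579.4, -118.3, 48.7]
tcp_rot: [3.141, 0.0, 3.113]
ft_force: [-0.5, -2.1, -0.3]
opening: 0.005
grip_force: 0.8
```

Pushing at about 2 N, which matches the bolt's friction. Now slowly until the stop.

Call:
move_arm(commands=[[[0.006,0.2,0],[0,0,0],0],[[0.006,0.2,0],[0,0,0],0],[[0.003,0.1,0],[0,0,0],0],[[0.003,0.1,0],[0,0,0],0],[[0.003,0.1,0],[0,0,0],0]])

```text
t: 16.75
eef_pos: [579.6, -111.6, 48.7]
tcp_rot: [3.142, 0.0, 3.113]
ft_force: [1.3, -1.1, -0.2]
opening: 0.009
grip_force: 0.7
```

Call:
move_arm(commands=[[[0.003,0.1,0],[0,0,0],0],[[0.003,0.1,0],[0,0,0],0],[[0.003,0.1,0],[0,0,0],0]])

```text
t: 17.05
eef_pos: [579.7, -108.6, 48.7]
tcp_rot: [3.142, 0.0, 3.113]
ft_force: [0.3, -1.1, 0.7]
opening: 0.008
grip_force: 0.7
```

Call:
move_arm(commands=[[[0.003,0.1,0],[0,0,0],0],[[0.003,0.1,0],[0,0,0],0],[[0.003,0.1,0],[0,0,0],0]])

```text
t: 17.35
eef_pos: [579.8, -105.6, 48.6]
tcp_rot: [3.142, -0.0, 3.113]
ft_force: [1.1, -2.2, 0.4]
opening: 0.006
grip_force: 0.7
```

Call:
move_arm(commands=[[[0.003,0.1,0],[0,0,0],0],[[0.003,0.1,0],[0,0,0],0]])

```text
t: 17.55
eef_pos: [579.8, -103.6, 48.7]
tcp_rot: [3.142, 0.0, 3.113]
ft_force: [0.9, -0.6, 0.0]
opening: 0.002
grip_force: 0.7
```

Call:
move_arm(commands=[[[0.003,0.1,0],[0,0,0],0],[[0.003,0.1,0],[0,0,0],0]])

```text
t: 17.75
eef_pos: [579.9, -101.5, 48.7]
tcp_rot: [3.141, 0.0, 3.113]
ft_force: [0.8, -1.0, 0.4]
opening: 0.003
grip_force: 0.7
```

Call:
move_arm(commands=[[[0.003,0.1,0],[0,0,0],0],[[0.003,0.1,0],[0,0,0],0]])

```text
t: 17.95
eef_pos: [580.0, -99.6, 48.6]
tcp_rot: [3.141, 0.0, 3.113]
ft_force: [1.7, -1.4, 0.4]
opening: 0.007
grip_force: 0.7
```

Call:
move_arm(commands=[[[0.003,0.1,0],[0,0,0],0],[[0.003,0.1,0],[0,0,0],0]])

```text
t: 18.15
eef_pos: [580.1, -98.2, 48.7]
tcp_rot: [-3.141, 0.0, 3.114]
ft_force: [-0.3, -11.7, -1.6]
opening: 0.004
grip_force: 5.6
```

Call:
move_arm(commands=[[[0.003,0.1,0],[0,0,0],0],[[0.003,0.1,0],[0,0,0],0]])

```text
t: 18.35
eef_pos: [580.2, -97.7, 48.7]
tcp_rot: [-3.139, 0.001, 3.114]
ft_force: [-2.1, -23.7, -2.1]
opening: 0.007
grip_force: 11.4
```

Run:
```python
from h import *
a=read_camera("side");b=read_camera("top")
A=cv2.resize(a[190:310,270:370],(400,480),interpolation=cv2.INTER_CUBIC)
B=cv2.resize(b[95:215,273:373],(400,480),interpolation=cv2.INTER_CUBIC)
cv2.imwrite("pics/c7.png",np.hstack([A,B]))
s=state();print(tray(s["eef_pos"]),s["ft_force"])
```

```text
[  29.19050019 -128.11425494] [ -1.75067581 -19.54156858  -1.37003498]
```

View pics/c7.png

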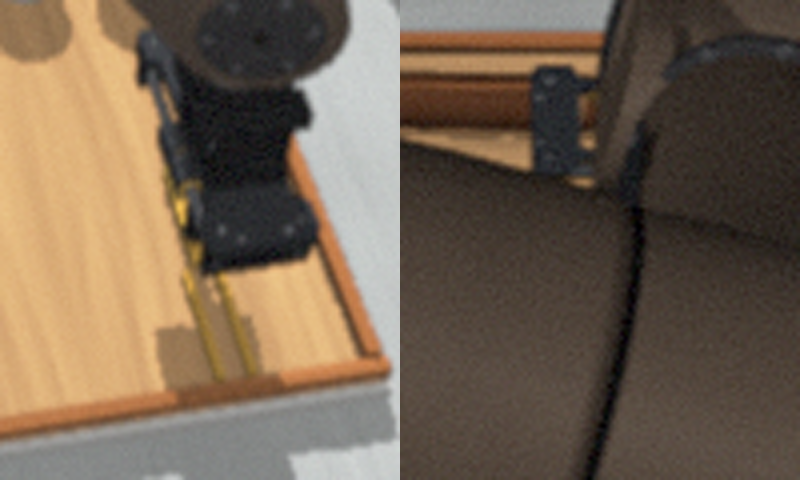

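The force rose to 24 N at the stop, so the bolt is home; the bolt's rails are empty at (220,330). I'll back off, lift, move clear and check.

Call:
move_arm(commands=[[[-0.015,-0.5,0],[0,0,0],0],[[-0.03,-1.0,0],[0,0,0],0],[[0,0,1.5],[0,0,0],0],[[0,0,3],[0,0,0],0],[[0,0,3],[0,0,0],0],[[0,0,3],[0,0,0],0],[[0,-3,1],[0,0,0],0],[[0,-4,0],[0,0,0],0],[[0,-4,0],[0,0,0],0],[[0,-4,0],[0,0,0],0]])

```text
t: 19.45
eef_pos: [579.3, -262.1, 163.9]
tcp_rot: [3.141, 0.0, 3.114]
ft_force: [-0.2, 0.8, -0.4]
opening: 0.004
grip_force: 0.0
```

Call:
move_arm(commands=[[[-1,-3,0],[0,0,0],0],[[-1,-3,0],[0,0,0],0],[[0,0,0],[0,0,0],0],[[0,0,0],[0,0,0],0]])

```text
t: 19.85
eef_pos: [559.2, -321.0, 163.4]
tcp_rot: [3.141, -0.0, 3.112]
ft_force: [0.2, 0.6, 1.2]
opening: 0.002
grip_force: 0.0
```

Run:
```python
from h import *
b=read_camera("top")
cv2.imwrite("pics/c8.png",cv2.resize(b[95:215,203:363],(800,600),interpolation=cv2.INTER_CUBIC))
f=lambda x,y,z:(np.array(w2px("top",[*(O+x*X+y*Y),z]))-[203,95]+.5)*5-.5
print("expected home: tip",f(29,-55,34),"knob top",f(29,-115,68))
```

```text
expected home: tip [517.64387292 208.79245326] knob top [634.35216782 195.73713037]
```

View pics/c8.png

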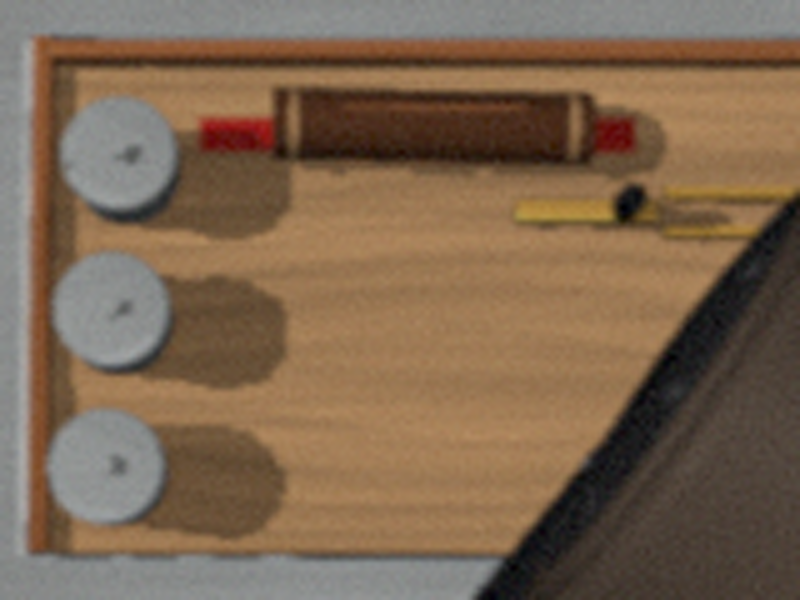

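The bolt tip is at (516,211), against (518,209) expected for fully home, with the knob at (632,195). The pin has not moved from the line and the dabbas are in place. Handing in.

```bash
python3 -c "
from h import *
print(env.job_done())"
```

```text
the job is handed in; nothing more can be done
None
```

The middle-sized pin rests along the red line, its middle on the band and its ends inside it. I then pushed the bolt fully home to its stop, the dabbas have not moved, and the job is handed in at about 20 s of the 59 s allowed.

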